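# Turn round the order of the coppersmith's stakes

### The job

The four steel stakes stand in one tray in the order they were used for raising the copper; planishing takes them in the opposite order. Move them one by one into the empty tray so that the row is reversed, as seen from the robot: the leftmost stake goes to the rightmost bay, the next beside it, and so on to the rightmost stake in the leftmost bay. Stand each one upright, foot flat on the floor of its own bay, without dropping it or knocking any over, and leave the beaker, the jar and the hammer where they are.

Things in the scene. Friction and masses are not known exactly. Their poses are not given: they have to be found in the camera images.
- domed: Loose upright steel stake, 0.3 to 0.5 kg. Round foot 44 mm across, 10 mm thick; shank 20 mm; on top a round head 38 mm across with a domed top: straight-sided from 45 to 65 mm above the underside, dome up to 82 mm; grip it about 58 mm up. Origin: centre of the underside of the foot; z up.
- mushroom: Loose upright steel stake, 0.3 to 0.5 kg. Round foot 44 mm across, 10 mm thick; shank 20 mm; on top a flat wide disc 52 mm across, from 58 to 72 mm above the underside (the top); grip it by the rim about 65 mm up. Origin: centre of the underside of the foot; z up.
- pointed: Loose upright steel stake, 0.3 to 0.5 kg. Round foot 44 mm across, 10 mm thick; shank 20 mm; on top a round head 30 mm across, straight-sided from 45 to 68 mm above the underside, ending in a cone with its point at 96 mm; grip it about 57 mm up. Origin: centre of the underside of the foot; z up.
- square: Loose upright steel stake, 0.3 to 0.5 kg. Round foot 44 mm across, 10 mm thick; shank 20 mm; on top a square block 34 x 34 mm, from 48 to 74 mm above the underside (the top), its sides along its x and y axes, at most 0.25 rad askew to the tray; grip it across two flats about 61 mm up. Origin: centre of the underside of the foot; z up.
- old_tray: Fixed light wooden tray 76 x 280 mm holding the four stakes at the start; the nearer or the farther of two. Origin: centre of its underside, on the bench; y runs along the row to the left, x away from the robot (yaw within 0.15 rad). Four bays 60 x 60 mm inside, centres at x = 0, y = 102, 34, -34, -102 mm; floors 10 mm, walls (8 mm thick) 18 mm above the bench.
- new_tray: Fixed wooden tray 76 x 280 mm, empty at first. Origin: centre of its underside, on the bench; y along the row to the left, x away from the robot (yaw within 0.15 rad). Four bays 60 x 60 mm inside, centres at x = 0, y = 102, 34, -34, -102 mm; floors 10 mm, walls (8 mm thick) 18 mm above the bench. Other loose things lie 50 mm or more beside both trays, under 110 mm high.
- bay_domed: The bay of the old tray in which the domed stake stands at the start (fixed; all four bays look alike, 60 x 60 mm inside); it stays as the mark of that stake's old place in the row. Origin: centre of the bay, 6 mm above the bench and 4 mm under the bay's floor; axes as the old tray's.
- bay_mushroom: The bay of the old tray in which the mushroom stake stands at the start (fixed; all four bays look alike, 60 x 60 mm inside); it stays as the mark of that stake's old place in the row. Origin: centre of the bay, 6 mm above the bench and 4 mm under the bay's floor; axes as the old tray's.
- bay_pointed: The bay of the old tray in which the pointed stake stands at the start (fixed; all four bays look alike, 60 x 60 mm inside); it stays as the mark of that stake's old place in the row. Origin: centre of the bay, 6 mm above the bench and 4 mm under the bay's floor; axes as the old tray's.
- bay_square: The bay of the old tray in which the square stake stands at the start (fixed; all four bays look alike, 60 x 60 mm inside); it stays as the mark of that stake's old place in the row. Origin: centre of the bay, 6 mm above the bench and 4 mm under the bay's floor; axes as the old tray's.
There are look-alikes about, which are no part of the job. What is shaped like the pointed but red or turquoise is not meant. Leave any green look-alike of the mushroom alone.

How it is judged:
By the outcome, as a careful person would: the job done as asked, in the order asked, and still so for the second after the job is handed in, with the robot touching nothing.
It also fails if it takes over 99 s, if anything falls off the work surface, if the arm or the gripper's body presses on something with over 40 N, if the wrist force passes 120 N, or if a joint passes its speed limit or range.

### The arm

A 7-joint arm with a two-finger parallel gripper is mounted at the origin on the work surface. World frame = base frame: x ahead of the robot, y to its left, z up, the work surface at z = 0. Lengths are in mm, angles in rad, forces in N, time in s.
With the tool pointing down it reaches from about 400 to 875 mm from the base axis. Payload 4.4 kg.
Tool frame: the origin (TCP) lies at the centre of the arm's flange, where the gripper is bolted on; the fingertips stand 173 mm ahead of it and the grasp point (between the pads) lies 155 mm ahead of it; z points along the fingers, y is the direction in which the jaws open and shut (so a half turn about z gives the same grasp; the last joint's range is limited). The gripper opens to 85 mm and grips with 20 to 120 N. Pads are 22 mm wide; open, the fingers measure 114 mm over their backs; the gripper's body (76 mm by 85 mm) begins 54 mm behind the grasp point. The pads swing forward as they close: fully open they stand 13 mm farther back than shut.
Start: joints at [-1.307, 0.628, 0.038, 1.517, -0.027, 0.996, -0.02], TCP at [210.487, 614.988, 404.713] pointing down, gripper open.
Joint ranges: [-3.06, 3.06], [-0.37, 2.12], [-1.25, 1.32], [0.18, 2.47], [-1.1, 4.24], [0.23, 1.98], [-2.94, 2.94]. Speed limits (rad/s): [2.57, 2.57, 3.14, 3.14, 3.14, 3.14, 3.14].

### API

Orientations are given as [roll, pitch, yaw] about the fixed x, y, z axes, in that order (R = Rz(yaw) Ry(pitch) Rx(roll)).
In Python, from cell import * gives the robot as it stands. The module is installed in compiled form; this text tells all that it offers.
- The arm moves only by the shell command python3 -m jog 'ROWS'. ROWS is JSON, one flat list of numbers, 5 for each row, row after row: the shift along the tool's x, y, z in mm, then the turn about the tool's z in degrees, then the finger opening in mm, from 0 to 85.4. A call has 1 to 20 rows; each row is the pose to reach, as a shift and turn from the pose commanded when the call began, along the tool's axes at that moment; what a row does not reach only later rows make up. A row lasts 1/12 s, in which the tool goes at most 41.7 mm and 7.16 degrees, less where a joint would pass 70% of its speed; a pose out of reach is approached as far as the arm can. A call with a gripper value outside its range is refused whole. The fingers move at their own pace and stop on an object; the grip force is fixed at half the most. Time passes only in rows, so rows that repeat a pose let the fingers close. It gives the time, the measured TCP pose, the force and the opening at its end, in the units of the state.
- read_state(): the state, without advancing time (a new reading comes with each control period).
- get_image(name): name is "scene" or "top"; returns (picture, depth): 400x640x3 uint8, blue, green, red; 400x640 float32, mm along the optical axis (not along the pixel's ray), 0 where there is no reading.
- camera_params(name): a dict with "K" (3x3 intrinsics, pixels), "T" (4x4, takes a point from camera to world coordinates). Camera axes: x right, y up, looking along -z (the intrinsics and any distortion apply to the point x, -y, -z); pixel columns grow to the right and rows downward; lengths in mm; the calibration is good to about 2 mm. A picture is of the moment at which its call begins. camera_params takes no time and is no camera call.
- finish_job(): hands the job in, once; it reports no verdict.
The state is a dict: "clock": time; "qpos": joint angles; "qd": joint speeds; "tau": joint torques, N m; "eef_pos": TCP position; "tool_rot": TCP orientation; "force": force on the tool from outside, world axes, zero at the start; "torque": the same for the moment, N m; "width": finger opening in mm.
Only numpy, scipy, OpenCV 4.12 (cv2) and the standard library are available. Lean on these libraries where they do the work, as an engineer would, in place of code of your own. Each camera call takes 0.05 s, during which the arm holds its last target.

## Working session

There is one attempt and no reset: what is moved stays moved. The work goes in short steps, Python scripts to look and compute and a shell command to move; the robot and the scene stay as the last step left them, time stands still between calls to the robot, and variables do not carry over. Pictures are saved under pics/ and viewed, and the job is handed in when it is done.

```bash
mkdir -p pics
python3 - <<'E'
from cell import *
import cv2
s=read_state();print({k:(v if not hasattr(v,'round') else v.round(3) if not isinstance(v,float) else v) for k,v in s.items()})
for n in("scene","top"):
    im,d=get_image(n);cv2.imwrite(f"pics/{n}0.png",im);import numpy as np;np.save(f"{n}0.npy",d)
    p=camera_params(n);print(n,p)
E
```

```text
{'clock': 0.0, 'qpos': array([-1.307,  0.629,  0.038,  1.518, -0.027,  0.996, -0.02 ]), 'qd': array([-0.   , -0.   ,  0.001, -0.   ,  0.001,  0.001,  0.   ]), 'tau': array([ 0.0000e+00, -5.6342e+01,  1.2260e+00, -1.9344e+01,  1.1000e-02,
        1.1000e-02,  0.0000e+00]), 'eef_pos': array([210.352, 614.673, 403.777]), 'tool_rot': array([-3.14 ,  0.   ,  2.812]), 'force': array([ 0.827,  0.283, -0.148]), 'torque': array([-0.026, -0.005,  0.043]), 'width': 85.66302708641243}
scene {'K': array([[386.58119845,   0.        , 324.68047808],
       [  0.        , 386.58119845, 193.82964009],
       [  0.        ,   0.        ,   1.        ]]), 'T': array([[-5.33067451e-01, -5.56386354e-01,  6.37395731e-01,
         9.56035194e+02],
       [ 8.46050813e-01, -3.55966352e-01,  3.96845031e-01,
         2.40022611e+02],
       [ 6.09227291e-03,  7.50814345e-01,  6.60485203e-01,
         4.82380979e+02],
       [ 0.00000000e+00,  0.00000000e+00,  0.00000000e+00,
         1.00000000e+00]])}
top {'K': array([[422.75355909,   0.        , 312.91399637],
       [  0.        , 422.75355909, 196.30918135],
       [  0.        ,   0.        ,   1.        ]]), 'T': array([[ 2.10437999e-02,  9.81506049e-01, -1.90270948e-01,
         3.90105020e+02],
       [-9.99587649e-01,  2.43741997e-02,  1.51799426e-02,
        -2.46693355e+01],
       [ 1.95369076e-02,  1.89873046e-01,  9.81614250e-01,
         6.75024601e+02],
       [ 0.00000000e+00,  0.00000000e+00,  0.00000000e+00,
         1.00000000e+00]])}
```

View pics/scene0.png

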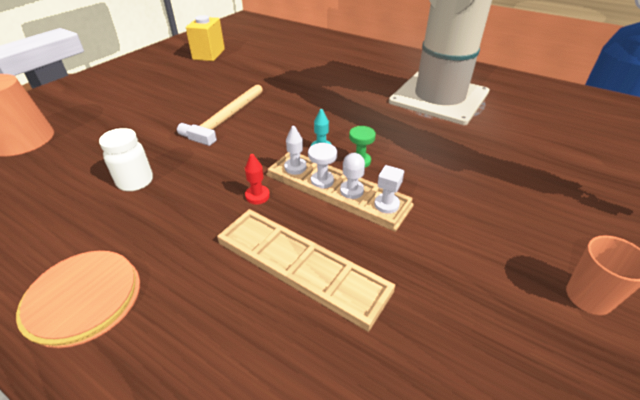

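View pics/top0.png

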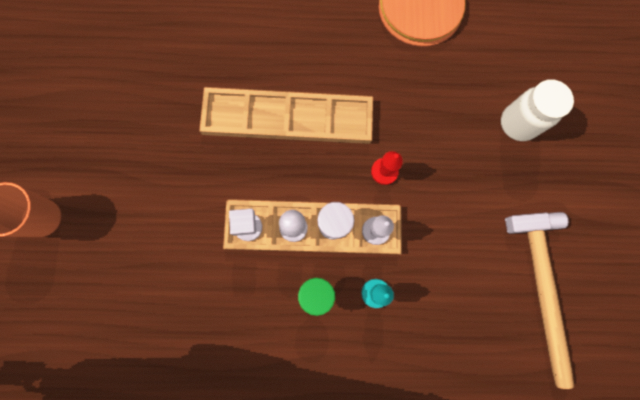

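```bash
cat > h.py <<'E'
import numpy as np, cv2
from cell import *
def pts(n,d):
    p=camera_params(n);K,T=p["K"],p["T"]
    v,u=np.mgrid[0:400,0:640]
    X=np.stack([(u-K[0,2])/K[0,0]*d,-(v-K[1,2])/K[1,1]*d,-d],-1)
    return X@T[:3,:3].T+T[:3,3]
def ray(n,uv,z):
    p=camera_params(n);K,T=p["K"],p["T"]
    uv=np.atleast_2d(uv).astype(float)
    r=np.stack([(uv[:,0]-K[0,2])/K[0,0],-(uv[:,1]-K[1,2])/K[1,1],-np.ones(len(uv))],-1)@T[:3,:3].T
    c=T[:3,3]; return (c+r*((z-c[2])/r[:,2])[:,None])[:,:2]
def proj(n,X):
    p=camera_params(n);K,T=p["K"],p["T"]
    c=(np.atleast_2d(X)-T[:3,3])@T[:3,:3]
    return np.stack([K[0,2]+K[0,0]*c[:,0]/-c[:,2],K[1,2]+K[1,1]*-c[:,1]/-c[:,2]],-1)
E
python3 - <<'E'
from h import *
for n in("top","scene"):
    d=np.load(n+"0.npy");P=pts(n,d);im=cv2.imread(f"pics/{n}0.png")
    ok=d>0
    tab=ok&(abs(P[...,2])<6);print(n,"table z",np.median(P[tab][:,2]),P[tab][:,2].std())
    hsv=cv2.cvtColor(im,cv2.COLOR_BGR2HSV)
    wood=(hsv[...,2]>110)&(hsv[...,0]>10)&(hsv[...,0]<28)&(hsv[...,1]>60)
    m=(ok&wood&(P[...,2]>15.)&(P[...,2]<21)).astype(np.uint8)
    mm=cv2.morphologyEx((ok&wood&(P[...,2]>6)&(P[...,2]<22)).astype(np.uint8),cv2.MORPH_CLOSE,np.ones((15,15)))
    k,lab,st,_=cv2.connectedComponentsWithStats(mm)
    for i in range(1,k):
        if st[i,4]<1500: continue
        q=P[(lab==i)&(m>0)]
        r=cv2.minAreaRect(q[:,:2].astype(np.float32));print(st[i],len(q),r,np.median(q[:,2]))
    # stakes: grey, tall
    g=ok&(hsv[...,1]<60)&(P[...,2]>28)&(P[...,2]<110)&(P[...,0]>400)&(P[...,0]<800)&(abs(P[...,1])<250)
    k,lab,st,_=cv2.connectedComponentsWithStats(g.astype(np.uint8))
    for i in range(1,k):
        if st[i,4]<80: continue
        q=P[(lab==i)];zm=np.percentile(q[:,2],98)
        print("stake",st[i],"zmax",zm.round(1),"xy mean",q[:,:2].mean(0).round(1))
E
```

```text
top table z -0.8389861961328506 1.188622093265379
[ 380    0   85   42 2806] 2322 ((835.0343017578125, -219.5689239501953), (76.28951263427734, 144.3788604736328), 1.9391448497772217) 18.169467228648898
[ 199   88  173   55 7844] 2517 ((655.2564086914062, 11.845382690429688), (280.38946533203125, 77.68514251708984), 88.4176025390625) 17.19407235004053
[ 224  200  177   54 5444] 2460 ((470.11773681640625, -35.30650329589844), (272.61334228515625, 76.40401458740234), 89.56157684326172) 17.149122014663305
[ 527  230   46  159 2898] 795 ((355.71197509765625, -400.2982177734375), (232.64964294433594, 27.567520141601562), 6.418875694274902) 18.478222650269117
stake [ 317  202   37   37 1028] zmax 83.2 xy mean [471.8 -65.9]
stake [229 209  27  27 638] zmax 85.2 xy mean [466.   65.3]
stake [279 210  26  28 568] zmax 91.9 xy mean [465.   -4.7]
stake [370 216  24  22 391] zmax 104.2 xy mean [ 463.5 -130.8]
scene table z 0.5712117057976798 0.9583307643249597
[ 267  152  146   77 3547] 1340 ((469.17974853515625, -37.50929260253906), (272.916015625, 79.94236755371094), 89.74437713623047) 18.254009147808574
[ 217  209  178  120 8180] 2926 ((654.7456665039062, 9.42333984375), (281.0636901855469, 78.536376953125), 88.47779083251953) 18.30130664349136
[  16  251  119   95 8042] 7303 ((871.9591064453125, -218.86883544921875), (148.63458251953125, 145.8268280029297), 6.469058036804199) 19.481691765199685
stake [286 126  16  39 435] zmax 103.1 xy mean [ 472.  -130.7]
stake [308 143  29  34 640] zmax 83.7 xy mean [477.7 -64.1]
stake [343 153  22  35 559] zmax 92.1 xy mean [476.1  -1.3]
stake [378 165  26  36 628] zmax 85.4 xy mean [473.7  67.5]
```

Run:
```python
from h import *
from scipy.optimize import least_squares
Q={}
for n in("top","scene"):
    d=np.load(n+"0.npy");P=pts(n,d);im=cv2.imread(f"pics/{n}0.png")
    hsv=cv2.cvtColor(im,cv2.COLOR_BGR2HSV)
    P[...,2]+= .8 if n=="top" else -.5
    g=(d>0)&(hsv[...,1]<70)&(P[...,2]>14)&(P[...,2]<112)&(P[...,0]>400)&(P[...,0]<540)&(abs(P[...,1])<200)
    Q[n]=P[g]
c0=dict(domed=((471,-3),19,55,76),mushroom=((475,-66),26,66,82),pointed=((469,-131),15,55,78),square=((470,67),17,58,85))
for k,(c,R,a,b) in c0.items():
    for n in Q:
        q=Q[n];q=q[np.linalg.norm(q[:,:2]-c,axis=1)<36]
        s=q[(q[:,2]>a)&(q[:,2]<b-2)]
        if k!="square" and len(s)>15:
            f=least_squares(lambda p:np.hypot(*(s[:,:2]-p).T)-R,c,loss="soft_l1");print(k,n,"side",f.x.round(1),len(s),np.abs(f.fun).mean().round(2))
        t=q[q[:,2]>b-4]
        if k in("mushroom","square"):
            r=cv2.minAreaRect(t[:,:2].astype(np.float32));print(k,n,"top",t[:,:2].mean(0).round(1),r,np.median(t[:,2]).round(1))
        f0=q[(q[:,2]>17)&(q[:,2]<23)]
        if len(f0)>10: print("   foot",f0[:,:2].min(0).round(1),f0[:,:2].max(0).round(1),len(f0))
        t=q[q[:,2]>q[:,2].max()-6];print("   tip",t[:,:2].mean(0).round(1))
```

```text
domed top side [467.7  -4.2] 36 0.08
   foot [446.1 -25.2] [477.7  16.8] 131
   tip [467.5  -4.8]
domed scene side [466.5  -6.2] 180 0.54
   foot [438.4 -27. ] [490.2  15.2] 214
   tip [469.8  -4.9]
mushroom top side [473.1 -66.2] 70 2.44
mushroom top top [472.1 -65.9] ((472.1947326660156, -66.00263977050781), (50.70255661010742, 50.16151428222656), 79.95899200439453) 81.9
   foot [452.  -64.3] [507.3 -47. ] 17
   tip [472.1 -66. ]
mushroom scene side [471.1 -68.5] 138 0.82
mushroom scene top [474.7 -65.9] ((472.84661865234375, -66.92466735839844), (49.405311584472656, 50.777156829833984), 53.52033233642578) 81.8
   foot [449.9 -89.2] [494.3 -46.5] 194
   tip [474.7 -65.9]
pointed top side [ 466.  -134.1] 53 0.12
   foot [ 444.4 -153.2] [ 486.7 -112.3] 279
   tip [ 465.2 -133.6]
pointed scene side [ 464.7 -136.3] 142 0.6
   foot [ 438.5 -156.6] [ 487.6 -114.1] 175
   tip [ 466.8 -134.7]
square top top [466.9  66.6] ((467.0791320800781, 66.55229187011719), (34.16227340698242, 33.695228576660156), 6.3949174880981445) 83.9
   foot [445.8  45.1] [485.   81.3] 183
   tip [466.9  66.5]
square scene top [468.3  65.8] ((466.56103515625, 64.97006225585938), (36.16740417480469, 33.326759338378906), 6.007421016693115) 83.8
   foot [435.4  43.7] [490.1  86.5] 241
   tip [469.1  66.1]
```

Run:
```python
import cv2
a=cv2.imread("pics/top0.png")[80:260,190:420];cv2.imwrite("pics/topz.png",cv2.resize(a,None,fx=3.2,fy=3.2,interpolation=cv2.INTER_CUBIC))
```

```text
(no output)
```

View pics/topz.png

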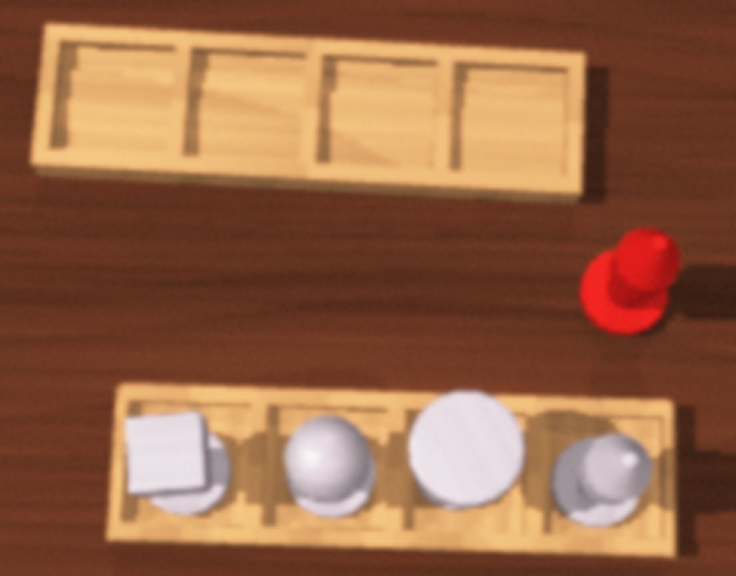

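```bash
cat >> h.py <<'E'
from scipy.spatial.transform import Rotation as Ro
def go(x,y,z,yaw):
    s=read_state();R=Ro.from_euler("xyz",s["tool_rot"])
    d=R.inv().apply(np.array([x,y,z])-s["eef_pos"])
    y0=np.degrees(s["tool_rot"][2]); t=-((yaw-y0+180)%360-180)
    print("t%.1f"%s["clock"],"pos",s["eef_pos"].round(1),"rot",np.degrees(s["tool_rot"]).round(1),"F",s["force"].round(1),"w",round(s["width"],1),"-> shift",d.round(1),"turn",round(t,1))
E
python3 -c "
from h import *
go(466.8,65.8,330,96.2)
d=np.load('top0.npy');P=pts('top',d)
for uv in((390,162),(317,297),(376,292)): print(P[uv[1],uv[0]].round(0))
"
```

```text
t0.1 pos [210.4 614.7 403.9] rot [-179.9    0.   161.1] F [ 0.2  0.4 -0.9] w 85.2 -> shift [-420.4 -436.2   74.7] turn 64.9
[ 559. -145.   81.]
[365. -43.  71.]
[ 373. -124.   79.]
```

```bash
python3 -m jog '[-10,-11,2,2,85, -35,-36,6,6,85, -63,-65,11,10,85, -91,-94,16,14,85, -119,-124,21,19,85, -147,-152,26,23,85, -175,-181,31,27,85, -203,-210,36,32,85, -231,-239,41,36,85, -259,-268,46,40,85, -287,-297,51,45,85, -315,-326,56,49,85, -343,-355,61,53,85, -371,-384,66,58,85, -395,-409,70,61,85, -410,-425,73,63,85, -420,-436,75,65,85, -420,-436,75,65,85, -420,-436,75,65,85, -420,-436,75,65,85]'; python3 -c "
from h import *
go(466.8,65.8,226,96.2)"
```

```text
clock: 1.77
eef_pos: [466.2, 67.6, 329.5]
tool_rot: [-3.141, -0.001, 1.679]
force: [0.6, 1.0, -0.1]
width: 85.2
t1.8 pos [466.2  67.6 329.5] rot [-179.9   -0.    96.2] F [ 0.6  1.  -0.1] w 85.2 -> shift [ -1.9   0.6 103.5] turn 0.0
```

```bash
python3 -m jog '[-1,0,10,0,85, -2,1,35,0,85, -2,1,60,0,70, -2,1,85,0,60, -2,1,98,0,60, -2,1,104,0,60, -2,1,105,0,60, -2,1,105,0,60, -2,1,105,0,60, -2,1,105,0,60]'
python3 - <<'E'
from h import *
go(466.8,65.8,224,96.2)
for n in("scene",):
    im,d=get_image(n);cv2.imwrite("pics/g1.png",cv2.resize(im[80:260,240:480],None,fx=3,fy=3))
E
```

```text
clock: 2.6
eef_pos: [468.2, 64.9, 225.7]
tool_rot: [3.14, -0.0, 1.678]
force: [0.4, 0.1, 1.0]
width: 59.8
t2.6 pos [468.2  64.9 225.7] rot [179.9  -0.   96.1] F [0.4 0.1 1. ] w 59.8 -> shift [ 1.  -1.3  1.7] turn -0.1
```

View pics/g1.png

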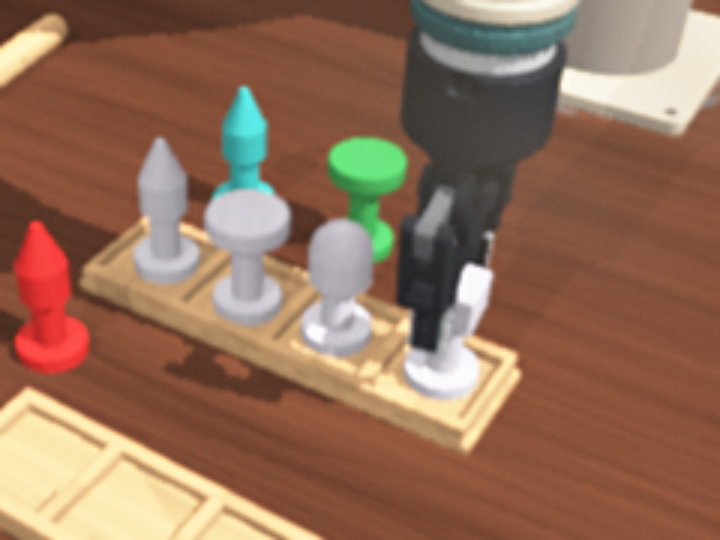

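```bash
python3 -m jog '[0,-1,1,0,55, 0,-1,1,0,50, 0,-1,1,0,45, 0,-1,1,0,40, 0,-1,1,0,37, 0,-1,1,0,34, 0,-1,1,0,30, 0,-1,1,0,25, 0,-1,1,0,25, 0,-1,1,0,25]'; python3 -c "
from h import *
go(466.8,65.8,330,96.2)"
```

```text
clock: 3.48
eef_pos: [467.2, 64.4, 223.9]
tool_rot: [3.14, 0.0, 1.677]
force: [1.3, -0.7, 4.7]
width: 33.7
t3.5 pos [467.2  64.4 223.9] rot [179.9   0.   96.1] F [ 1.3 -0.7  4.7] w 33.7 -> shift [   1.4   -0.2 -106.1] turn -0.1
```

```bash
python3 -m jog '[0,0,-3,0,25, 0,0,-10,0,25, 0,0,-22,0,25, 0,0,-37,0,25, 0,0,-54,0,25, 0,0,-71,0,25, 0,0,-88,0,25, 0,0,-102,0,25, 0,0,-112,0,25, 0,0,-117,0,25, 0,0,-117,0,25, 0,0,-117,0,25]'; python3 -c "
from h import *
go(652.2,-92.5,340,88.5)"
```

```text
clock: 4.48
eef_pos: [466.3, 64.6, 340.4]
tool_rot: [-3.141, -0.0, 1.678]
force: [-0.1, -0.1, -3.5]
width: 33.1
t4.5 pos [466.3  64.6 340.4] rot [-179.9   -0.    96.1] F [-0.1 -0.1 -3.5] w 33.1 -> shift [-176.   168.1    0.2] turn 7.6
```

```bash
python3 -m jog '[-3,3,0,0,25, -9,9,0,0,25, -18,17,0,1,25, -30,29,0,1,25, -44,42,0,2,25, -58,55,0,3,25, -72,69,0,3,25, -86,82,0,4,25, -100,96,0,4,25, -114,109,0,5,25, -128,122,0,6,25, -142,136,0,6,25, -154,147,0,7,25, -163,156,0,7,25, -170,162,0,8,25, -174,166,0,8,25, -176,168,0,8,25, -176,168,0,8,25, -176,168,0,8,25, -176,168,0,8,25]'
python3 - <<'E'
from h import *
go(652.2,-92.5,226,88.5)
for n in("scene","top"):
    im,d=get_image(n);cv2.imwrite("pics/p1%s.png"%n,im);np.save("p1%s.npy"%n,d)
E
```

```text
clock: 6.15
eef_pos: [652.2, -91.9, 340.6]
tool_rot: [-3.141, -0.001, 1.538]
force: [-0.4, 0.5, -3.3]
width: 33.3
t6.2 pos [652.2 -91.9 340.6] rot [-180.    -0.    88.1] F [-0.4  0.5 -3.3] w 33.3 -> shift [-7.000e-01  1.000e-01  1.146e+02] turn -0.4
```

View pics/p1scene.png

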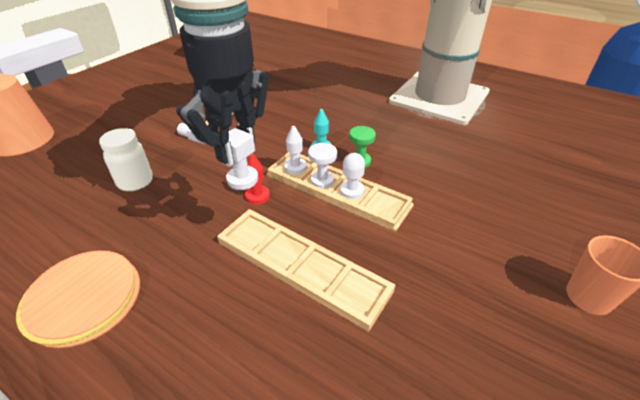

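View pics/p1top.png

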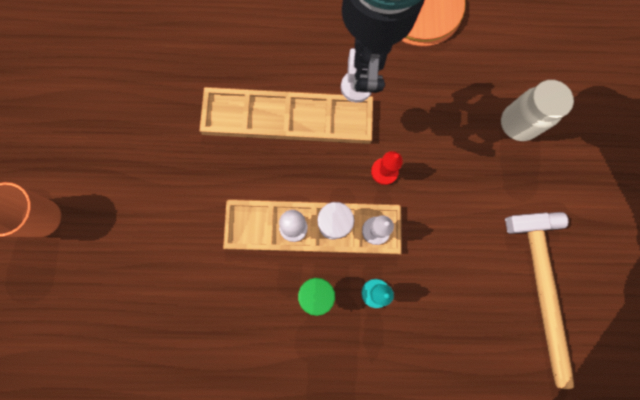

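```bash
cat >> h.py <<'E'
def foot(tag,zf,c,r=30):
    # points on foot side/top in height band near c, least-squares circle of radius 22
    from scipy.optimize import least_squares
    for n in("scene","top"):
        d=np.load(tag+n+".npy");P=pts(n,d);P[...,2]+= .8 if n=="top" else -.5
        im=cv2.imread("pics/"+tag+n+".png");hsv=cv2.cvtColor(im,cv2.COLOR_BGR2HSV)
        g=(d>0)&(hsv[...,1]<75)&(hsv[...,2]>60)&(abs(P[...,2]-zf-5)<12)&(np.hypot(P[...,0]-c[0],P[...,1]-c[1])<r)
        m=cv2.morphologyEx(g.astype(np.uint8),cv2.MORPH_OPEN,np.ones((2,2)))>0
        s=P[m&(P[...,2]>zf+1)&(P[...,2]<zf+8)]
        if len(s)>15:
            f=least_squares(lambda p:np.hypot(*(s[:,:2]-p).T)-22,c,loss="soft_l1");print(n,"foot side fit",f.x.round(1),len(s),np.abs(f.fun).mean().round(2))
        t=P[m]
        if len(t): print(n,"extent",t[:,:2].min(0).round(1),t[:,:2].max(0).round(1),"z",np.percentile(t[:,2],[2,50,98]).round(1),len(t))
E
python3 -c "
from h import *
foot('p1',126.7,(652,-92))"
```

```text
scene foot side fit [650.6 -91.5] 116 0.5
scene extent [ 557.6 -211.1] [956. 240.] z [  0.2 136.1 141.3] 487
top foot side fit [652.4 -89.9] 47 0.61
top extent [ 390.1 -130.9] [702.3 -24.7] z [ 10.  136.3 179.6] 349
```

```bash
python3 -m jog '[-1,0,3,0,25, -1,0,10,0,25, -1,0,22,0,25, -1,0,37,0,25, -1,0,54,0,25, -1,0,71,0,25, -1,0,86,0,25, -1,0,98,0,25, -1,0,106,0,25, -1,0,111,0,25, -1,0,113,0,25, -1,0,114,0,25, -1,0,115,0,25, -1,0,115,0,25]'; python3 -c "
from h import *
go(652.2,-92.5,224,88.1)"
```

```text
clock: 7.42
eef_pos: [652.9, -93.7, 226.3]
tool_rot: [3.14, 0.0, 1.538]
force: [-0.2, 0.0, -3.9]
width: 33.3
t7.4 pos [652.9 -93.7 226.3] rot [179.9   0.   88.1] F [-0.2  0.  -3.9] w 33.3 -> shift [ 1.2 -0.7  2.3] turn 0.0
```

```bash
python3 -m jog '[1,-1,0,0,25, 1,-1,1,0,25, 1,-1,1.5,0,25, 1,-1,2,0,25, 1,-1,2,0,25]'; python3 -c "
from h import *
go(652.2,-92.5,223.5,88.1)"
```

```text
clock: 7.83
eef_pos: [651.7, -92.6, 224.0]
tool_rot: [3.141, -0.0, 1.538]
force: [-1.0, 0.1, -1.1]
width: 33.5
t7.8 pos [651.7 -92.6 224. ] rot [180.   -0.   88.1] F [-1.   0.1 -1.1] w 33.5 -> shift [0.1 0.5 0.5] turn 0.0
```

```bash
python3 -m jog '[0,0,0.5,0,25, 0,0,0.5,0,25, 0,0,0.5,0,36, 0,0,0.5,0,39, 0,0,0.5,0,44, 0,0,0.5,0,50, 0,0,0.5,0,58, 0,0,0.5,0,66, 0,0,-6,0,68, 0,0,-20,0,68, 0,0,-40,0,68, 0,0,-62,0,68, 0,0,-84,0,70, 0,0,-104,0,80, 0,0,-114,0,85, 0,0,-116,0,85, 0,0,-116,0,85, 0,0,-116,0,85]'; python3 -c "
from h import *
go(467.1,-5.2,330,90)"
```

```text
clock: 9.33
eef_pos: [651.2, -92.4, 338.9]
tool_rot: [-3.14, -0.0, 1.538]
force: [-0.8, -0.4, -0.4]
width: 84.9
t9.3 pos [651.2 -92.4 338.9] rot [-179.9   -0.    88.1] F [-0.8 -0.4 -0.4] w 84.9 -> shift [  81.1 -186.9    9.2] turn -1.9
```

Go to above the domed stake, then look.

```bash
python3 -m jog '[2,-4,0,0,85, 7,-15,1,0,85, 14,-32,2,0,85, 23,-53,3,0,85, 33,-76,4,-1,85, 43,-99,5,-1,85, 53,-122,6,-1,85, 62,-143,7,-2,85, 70,-161,8,-2,85, 76,-175,9,-2,85, 80,-184,9,-2,85, 81,-187,9,-2,85, 81,-187,9,-2,85, 81,-187,9,-2,85, 81,-187,9,-2,85]'
python3 - <<'E'
from h import *
go(467.1,-5.2,222,90)
for n in("scene","top"):
    im,d=get_image(n);cv2.imwrite("pics/q1%s.png"%n,im);np.save("q1%s.npy"%n,d)
foot("q1",10,(652.2,-91.4))
E
```

```text
clock: 10.58
eef_pos: [468.3, -5.9, 330.7]
tool_rot: [3.141, 0.001, 1.572]
force: [-0.2, -0.6, -0.7]
width: 85.2
t10.6 pos [468.3  -5.9 330.7] rot [179.9   0.   90.1] F [-0.2 -0.6 -0.7] w 85.2 -> shift [  0.8  -1.3 108.7] turn 0.1
scene foot side fit [650.3 -92. ] 91 1.47
scene extent [ 623.9 -110.2] [672.7 -59.6] z [ 9.1 19.4 23.8] 432
```

View pics/q1scene.png

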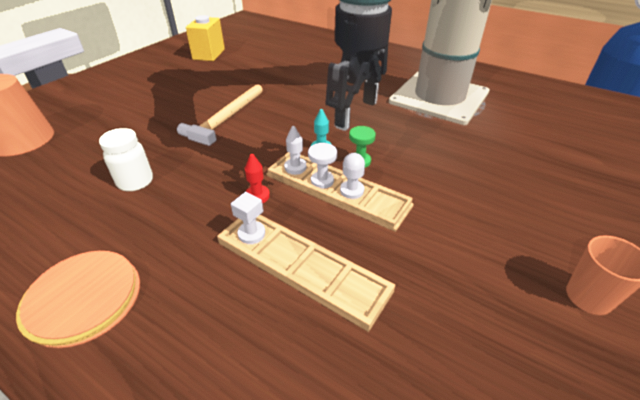

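```bash
python3 -m jog '[1,-1,4,0,80, 1,-1,15,0,75, 1,-1,32,0,70, 1,-1,52,0,65, 1,-1,72,0,60, 1,-1,90,0,60, 1,-1,102,0,60, 1,-1,108,0,60, 1,-1,109,0,60, 1,-1,109,0,60, 1,-1,109,0,60]'
python3 - <<'E'
from h import *
go(467.1,-5.2,222,90)
E
```

```text
clock: 11.6
eef_pos: [466.7, -4.6, 222.2]
tool_rot: [3.141, 0.0, 1.572]
force: [0.1, -0.1, 1.3]
width: 59.7
t11.6 pos [466.7  -4.6 222.2] rot [179.9   0.   90.1] F [ 0.1 -0.1  1.3] w 59.7 -> shift [-0.6  0.4  0.2] turn 0.1
```

```bash
python3 -m jog '[-0.5,0,0,0,55, -0.5,0,0,0,50, -0.5,0,0,0,45, -0.5,0,0,0,41, -0.5,0,0,0,38, -0.5,0,0,0,34, -0.5,0,0,0,30, -0.5,0,0,0,28, -0.5,0,0,0,28, -0.5,0,0,0,28]'; python3 -c "
from h import *
go(654.1,-23.4,340,88.5)"
```

```text
clock: 12.43
eef_pos: [467.1, -5.0, 222.3]
tool_rot: [3.139, -0.0, 1.573]
force: [1.3, 0.3, 5.6]
width: 36.6
t12.4 pos [467.1  -5.  222.3] rot [179.9  -0.   90.1] F [1.3 0.3 5.6] w 36.6 -> shift [ -18.7  187.2 -117.3] turn 1.6
```

Run:
```python
from h import *
go(654.1,-23.4,340,88.5)
im,d=get_image("scene");cv2.imwrite("pics/g2.png",cv2.resize(im[80:240,240:440],None,fx=3.6,fy=3.6,interpolation=cv2.INTER_CUBIC))
```

```text
t12.4 pos [467.1  -5.  222.3] rot [179.9  -0.   90.1] F [1.3 0.3 5.6] w 36.6 -> shift [ -18.7  187.2 -117.3] turn 1.6
```

View pics/g2.png

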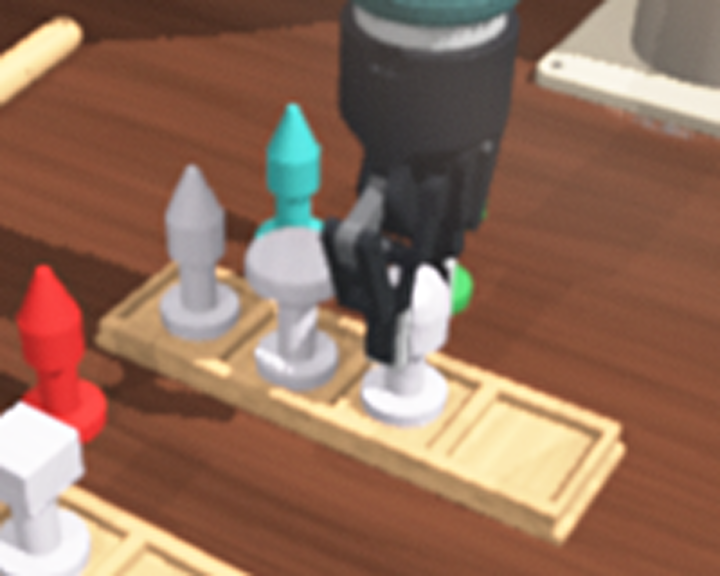

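```bash
python3 -m jog '[0,0,-2,0,25, 0,0,-6,0,25, 0,0,-14,0,25, 0,0,-26,0,25, 0,0,-41,0,25, 0,0,-58,0,25, 0,0,-75,0,25, 0,0,-90,0,25, 0,0,-103,0,25, 0,0,-112,0,25, 0,0,-117,0,25, 0,0,-118,0,25, 0,0,-118,0,25, 0,0,-118,0,25]'; python3 -c "
from h import *
go(654.1,-23.4,340,88.5)"
```

```text
clock: 13.65
eef_pos: [466.0, -4.9, 339.1]
tool_rot: [-3.14, -0.0, 1.573]
force: [-0.7, -0.2, -5.1]
width: 36.4
t13.7 pos [466.   -4.9 339.1] rot [-179.9   -0.    90.1] F [-0.7 -0.2 -5.1] w 36.4 -> shift [-18.9 188.   -1.1] turn 1.6
```

```bash
python3 -m jog '[0,3,0,0,25, -1,10,0,0,25, -2,20,0,0,25, -3,33,-1,0,25, -5,48,-1,0,25, -7,64,-1,1,25, -8,80,-1,1,25, -10,96,-1,1,25, -11,112,-1,1,25, -13,128,-1,1,25, -14,144,-1,1,25, -16,158,-1,1,25, -17,170,-1,1,25, -18,179,-1,1.5,25, -18,185,-1,1.5,25, -19,188,-1,1.5,25, -19,188,-1,1.5,25, -19,188,-1,1.5,25, -19,188,-1,1.5,25, -19,188,-1,1.5,25]'
python3 - <<'E'
from h import *
go(654.1,-23.4,224.3,88.5)
for n in("scene","top"):
    im,d=get_image(n);cv2.imwrite("pics/p2%s.png"%n,im);np.save("p2%s.npy"%n,d)
foot("p2",127.7,(654.1,-23.4))
E
```

```text
clock: 15.32
eef_pos: [654.0, -23.6, 340.7]
tool_rot: [-3.141, -0.0, 1.546]
force: [0.1, 0.2, -4.8]
width: 36.2
t15.3 pos [654.  -23.6 340.7] rot [-180.    -0.    88.6] F [ 0.1  0.2 -4.8] w 36.2 -> shift [  0.2   0.2 116.4] turn 0.1
scene foot side fit [652.5 -25.1] 112 0.46
scene extent [ 506.5 -124.1] [956. 240.] z [ -0.5 137.8 141.8] 519
top foot side fit [654.4 -22.8] 41 0.31
top extent [390.1 -50.2] [726.4  -2.4] z [ -0.6 137.5 141.5] 253
```

View pics/p2scene.png

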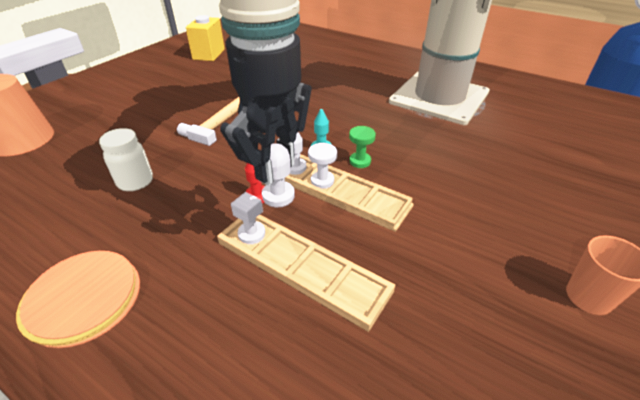

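```bash
python3 -m jog '[0,0,3,0,25, 0,0,10,0,25, 0,0,22,0,25, 0,0,37,0,25, 0,0,54,0,25, 0,0,71,0,25, 0,0,86,0,25, 0,0,98,0,25, 0,0,106,0,25, 0,0,111,0,25, 0,0,113,0,25, 0,0,114,0,25, 0,0,115,0,25, 0,0,115,0,25]'; python3 -c "
from h import *
go(654.1,-23.4,222.3,88.6)"
```

```text
clock: 16.58
eef_pos: [654.7, -23.7, 226.3]
tool_rot: [3.14, -0.0, 1.546]
force: [-0.4, -0.2, -4.7]
width: 36.3
t16.6 pos [654.7 -23.7 226.3] rot [179.9  -0.   88.6] F [-0.4 -0.2 -4.7] w 36.3 -> shift [ 0.3 -0.6  4. ] turn 0.0
```

```bash
python3 -m jog '[0,0,1,0,25, 0,0,2,0,25, 0,0,2.5,0,25, 0,0,3,0,25, 0,0,3.5,0,25, 0,0,3.5,0,25]'; python3 -c "
from h import *
go(654.1,-23.4,222.3,88.6)"
```

```text
clock: 17.08
eef_pos: [654.5, -23.7, 222.5]
tool_rot: [3.141, -0.0, 1.546]
force: [0.0, 0.6, -1.6]
width: 36.3
t17.1 pos [654.5 -23.7 222.5] rot [180.   -0.   88.6] F [ 0.   0.6 -1.6] w 36.3 -> shift [ 0.2 -0.4  0.2] turn 0.0
```

```bash
python3 -m jog '[0,0,0.5,0,25, 0,0,0.5,0,25, 0,0,0.5,0,38, 0,0,0.5,0,41, 0,0,0.5,0,46, 0,0,0.5,0,52, 0,0,0.5,0,60, 0,0,0.5,0,66, 0,0,-6,0,68, 0,0,-20,0,68, 0,0,-40,0,68, 0,0,-62,0,68, 0,0,-84,0,70, 0,0,-104,0,80, 0,0,-114,0,85, 0,0,-116,0,85, 0,0,-116,0,85, 0,0,-116,0,85]'; python3 -c "
from h import *
go(472.3,-66.5,330,90)"
```

```text
clock: 18.58
eef_pos: [654.0, -23.5, 337.4]
tool_rot: [-3.14, -0.0, 1.547]
force: [-1.0, -0.1, -1.2]
width: 84.7
t18.6 pos [654.  -23.5 337.4] rot [-179.9   -0.    88.6] F [-1.  -0.1 -1.2] w 84.7 -> shift [ -47.4 -180.6    7.7] turn -1.4
```

```bash
python3 -m jog '[-1,-4,0,0,85, -4,-15,1,0,85, -8,-32,2,0,85, -14,-53,3,0,85, -20,-76,4,-1,85, -26,-99,5,-1,85, -32,-122,6,-1,85, -37,-141,7,-1,85, -41,-157,8,-1,85, -45,-170,8,-1.5,85, -47,-178,8,-1.5,85, -47.5,-180.5,8,-1.5,85, -47.5,-180.5,8,-1.5,85, -47.5,-180.5,8,-1.5,85, -47.5,-180.5,8,-1.5,85]'
python3 - <<'E'
from h import *
go(472.3,-66.5,227,90)
for n in("scene","top"):
    im,d=get_image(n);cv2.imwrite("pics/q2%s.png"%n,im);np.save("q2%s.npy"%n,d)
foot("q2",10,(654.1,-23.4))
E
```

```text
clock: 19.83
eef_pos: [473.7, -66.5, 330.1]
tool_rot: [3.141, 0.0, 1.573]
force: [0.8, 0.0, 0.2]
width: 85.0
t19.8 pos [473.7 -66.5 330.1] rot [180.    0.   90.1] F [0.8 0.  0.2] w 85.0 -> shift [ -0.   -1.5 103.1] turn 0.1
scene foot side fit [653.3 -25. ] 81 0.58
scene extent [625.1 -43.4] [956. 240.] z [ 9.  19.5 24.5] 470
```

View pics/q2scene.png

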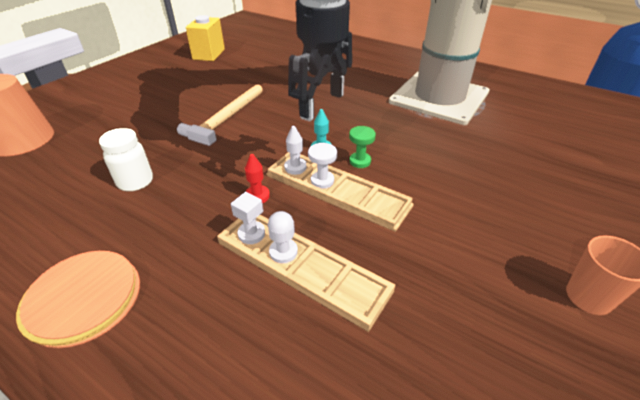

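```bash
python3 -m jog '[0,-1.5,4,0,85, 0,-1.5,15,0,80, 0,-1.5,32,0,75, 0,-1.5,52,0,72, 0,-1.5,72,0,72, 0,-1.5,88,0,72, 0,-1.5,99,0,72, 0,-1.5,104,0,72, 0,-1.5,105,0,72, 0,-1.5,105,0,72, 0,-1.5,105,0,72]'
python3 - <<'E'
from h import *
go(472.3,-66.5,225,90)
E
```

```text
clock: 20.85
eef_pos: [471.6, -66.8, 225.6]
tool_rot: [3.141, 0.0, 1.573]
force: [0.4, 0.0, 0.9]
width: 72.1
t20.9 pos [471.6 -66.8 225.6] rot [179.9   0.   90.1] F [0.4 0.  0.9] w 72.1 -> shift [0.3 0.7 0.6] turn 0.1
```

```bash
python3 -m jog '[0,0.5,0.5,0,68, 0,0.5,0.5,0,64, 0,0.5,0.5,0,60, 0,0.5,0.5,0,56, 0,0.5,0.5,0,53, 0,0.5,0.5,0,50, 0,0.5,0.5,0,46, 0,0.5,0.5,0,42, 0,0.5,0.5,0,40, 0,0.5,0.5,0,40]'
python3 - <<'E'
from h import *
go(655.9,44.6,340,88.5)
im,d=get_image("scene");cv2.imwrite("pics/g3.png",cv2.resize(im[80:240,240:440],None,fx=3.6,fy=3.6,interpolation=cv2.INTER_CUBIC))
E
```

```text
clock: 21.68
eef_pos: [472.3, -66.8, 225.3]
tool_rot: [3.14, 0.0, 1.573]
force: [-0.2, 0.2, 5.9]
width: 50.0
t21.7 pos [472.3 -66.8 225.3] rot [179.9   0.   90.1] F [-0.2  0.2  5.9] w 50.0 -> shift [ 111.1  184.  -114.4] turn 1.6
```

View pics/g3.png

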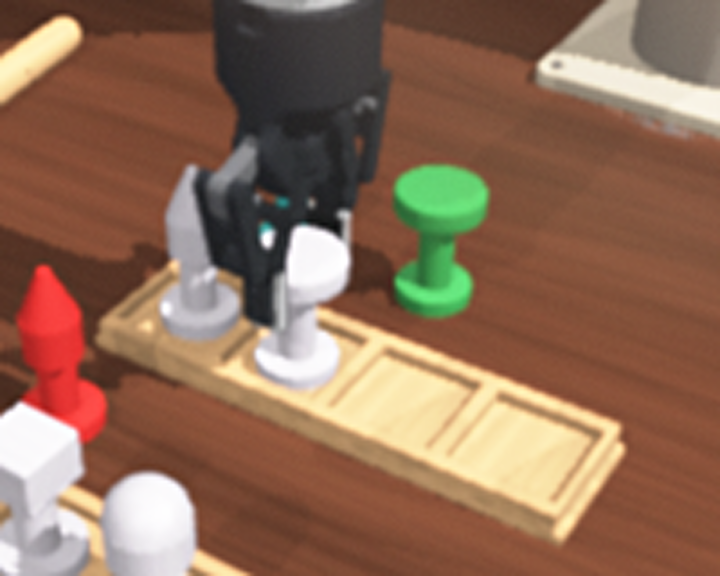

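```bash
python3 -m jog '[0,0,-2,0,40, 0,0,-6,0,40, 0,0,-14,0,40, 0,0,-26,0,40, 0,0,-41,0,40, 0,0,-58,0,40, 0,0,-75,0,40, 0,0,-90,0,40, 0,0,-103,0,40, 0,0,-112,0,40, 0,0,-117,0,40, 0,0,-118,0,40, 0,0,-118,0,40, 0,0,-118,0,40]'; python3 -c "
from h import *
go(655.9,44.6,342,88.5)"
```

```text
clock: 22.9
eef_pos: [471.5, -66.6, 342.1]
tool_rot: [-3.14, -0.0, 1.573]
force: [-0.6, -1.2, -4.0]
width: 50.2
t22.9 pos [471.5 -66.6 342.1] rot [-179.9   -0.    90.1] F [-0.6 -1.2 -4. ] w 50.2 -> shift [ 1.109e+02  1.846e+02 -1.000e-01] turn 1.6
```

```bash
python3 -m jog '[2,3,0,0,40, 6,10,0,0,40, 12,20,0,0,40, 20,33,0,0,40, 29,48,0,0,40, 38,63,0,1,40, 47,79,0,1,40, 56,94,0,1,40, 66,110,0,1,40, 75,125,0,1,40, 84,141,0,1,40, 93,155,0,1,40, 100,167,0,1,40, 105,176,0,1.5,40, 109,182,0,1.5,40, 111,184.5,0,1.5,40, 111,184.5,0,1.5,40, 111,184.5,0,1.5,40, 111,184.5,0,1.5,40, 111,184.5,0,1.5,40]'
python3 - <<'E'
from h import *
go(655.9,44.6,229,88.5)
for n in("scene","top"):
    im,d=get_image(n);cv2.imwrite("pics/p3%s.png"%n,im);np.save("p3%s.npy"%n,d)
foot("p3",127,(655.9,44.6))
E
```

```text
clock: 24.57
eef_pos: [655.7, 44.0, 342.8]
tool_rot: [-3.141, 0.0, 1.546]
force: [-0.1, -0.2, -3.7]
width: 49.8
t24.6 pos [655.7  44.  342.8] rot [-180.     0.    88.6] F [-0.1 -0.2 -3.7] w 49.8 -> shift [  0.6   0.2 113.8] turn 0.1
scene foot side fit [654.2  42.4] 116 0.38
scene extent [507.7 -30.9] [956. 240.] z [ -0.2 136.9 142.1] 574
top foot side fit [656.1  44.8] 56 0.27
top extent [633.5  22.8] [734.7  69. ] z [ -0.6 136.7 139.3] 271
```

View pics/p3scene.png

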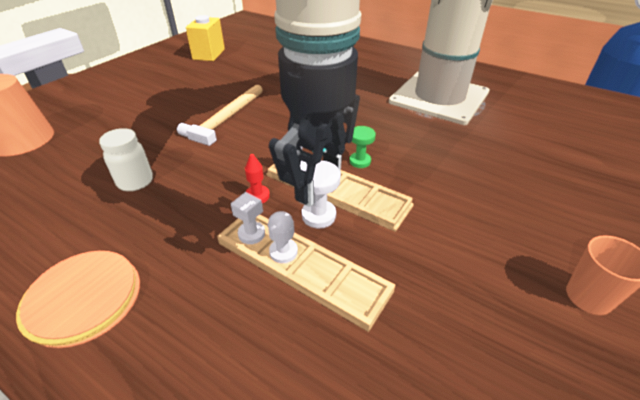

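```bash
python3 -m jog '[1,0,3,0,40, 1,0,10,0,40, 1,0,22,0,40, 1,0,37,0,40, 1,0,54,0,40, 1,0,71,0,40, 1,0,86,0,40, 1,0,98,0,40, 1,0,106,0,40, 1,0,110,0,40, 1,0,112,0,40, 1,0,113,0,40, 1,0,114,0,40, 1,0,114,0,40]'; python3 -c "
from h import *
go(655.9,44.8,225.3,88.6)"
```

```text
clock: 25.83
eef_pos: [656.4, 45.6, 229.3]
tool_rot: [3.14, -0.0, 1.546]
force: [0.3, 0.1, -3.5]
width: 50.4
t25.8 pos [656.4  45.6 229.3] rot [179.9  -0.   88.6] F [ 0.3  0.1 -3.5] w 50.4 -> shift [-0.8 -0.5  4. ] turn 0.0
```

```bash
python3 -m jog '[0,0,1,0,40, 0,0,2,0,40, 0,0,2.5,0,40, 0,0,3,0,40, 0,0,3.5,0,40, 0,0,3.5,0,40]'; python3 -c "
from h import *
go(655.9,44.8,225.3,88.6)"
```

```text
clock: 26.33
eef_pos: [656.2, 45.6, 225.5]
tool_rot: [3.142, -0.0, 1.546]
force: [-0.7, 0.3, -1.1]
width: 50.3
t26.3 pos [656.2  45.6 225.5] rot [180.   -0.   88.6] F [-0.7  0.3 -1.1] w 50.3 -> shift [-0.8 -0.3  0.2] turn 0.0
```

```bash
python3 -m jog '[0,0,0.5,0,40, 0,0,0.5,0,40, 0,0,0.5,0,52, 0,0,0.5,0,55, 0,0,0.5,0,60, 0,0,0.5,0,67, 0,0,0.5,0,75, 0,0,0.5,0,80, 0,0,-6,0,80, 0,0,-20,0,80, 0,0,-40,0,80, 0,0,-62,0,80, 0,0,-84,0,80, 0,0,-104,0,85, 0,0,-114,0,85, 0,0,-116,0,85, 0,0,-116,0,85, 0,0,-116,0,85]'; python3 -c "
from h import *
go(465.5,-134.8,340,90)"
```

```text
clock: 27.83
eef_pos: [655.7, 45.7, 340.4]
tool_rot: [-3.14, -0.0, 1.547]
force: [-0.1, -0.4, -0.9]
width: 85.2
t27.8 pos [655.7  45.7 340.4] rot [-179.9   -0.    88.6] F [-0.1 -0.4 -0.9] w 85.2 -> shift [-185.1 -185.8    0.7] turn -1.4
```

```bash
python3 -m jog '[-4,-4,0,0,85, -13,-13,0,0,85, -27,-27,0,0,85, -45,-45,0,0,85, -64,-64,0,-1,85, -83,-83,0,-1,85, -102,-102,0,-1,85, -121,-121,0,-1,85, -140,-140,0,-1,85, -156,-156,0,-1,85, -169,-169,0,-1.5,85, -178,-178,0,-1.5,85, -183,-184,0,-1.5,85, -185,-186,0,-1.5,85, -185,-186,0,-1.5,85, -185,-186,0,-1.5,85, -185,-186,0,-1.5,85]'
python3 - <<'E'
from h import *
go(465.5,-134.8,220,90)
for n in("scene","top"):
    im,d=get_image(n);cv2.imwrite("pics/q3%s.png"%n,im);np.save("q3%s.npy"%n,d)
foot("q3",10,(655.9,44.6))
E
```

```text
clock: 29.25
eef_pos: [466.5, -134.0, 341.1]
tool_rot: [3.141, -0.0, 1.574]
force: [-1.1, -0.9, 0.3]
width: 85.2
t29.2 pos [ 466.5 -134.   341.1] rot [180.   -0.   90.2] F [-1.1 -0.9  0.3] w 85.2 -> shift [ -0.8  -1.1 121.1] turn 0.2
scene foot side fit [655.1  44. ] 94 0.66
scene extent [626.6  24.9] [956. 240.] z [ 8.9 19.5 27.4] 515
top foot side fit [656.9  46. ] 39 0.59
top extent [390.1 -24.7] [666.4  64.6] z [ 9.2 19.6 23.6] 270
```

View pics/q3scene.png

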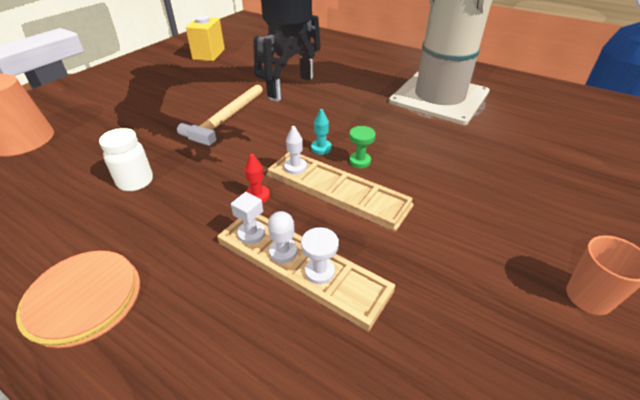

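```bash
python3 -m jog '[-1,-1,4,0,75, -1,-1,15,0,65, -1,-1,32,0,58, -1,-1,52,0,55, -1,-1,72,0,55, -1,-1,91,0,55, -1,-1,107,0,55, -1,-1,116,0,55, -1,-1,120,0,55, -1,-1,120,0,55, -1,-1,120,0,55, -1,-1,120,0,55]'
python3 - <<'E'
from h import *
go(465.5,-134.8,221,90)
im,d=get_image("scene");cv2.imwrite("pics/g4.png",cv2.resize(im[80:240,220:420],None,fx=3.6,fy=3.6,interpolation=cv2.INTER_CUBIC))
E
```

```text
clock: 30.35
eef_pos: [465.1, -135.9, 221.9]
tool_rot: [3.14, 0.0, 1.573]
force: [-0.6, 0.4, -0.4]
width: 55.2
t30.4 pos [ 465.1 -135.9  221.9] rot [179.9   0.   90.1] F [-0.6  0.4 -0.4] w 55.2 -> shift [1.1 0.4 0.9] turn 0.1
```

View pics/g4.png

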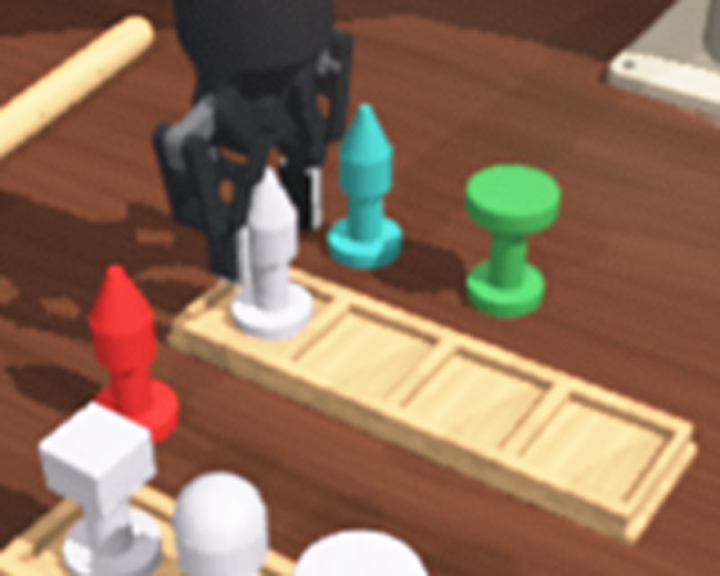

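```bash
python3 -m jog '[1,0.5,0.5,0,50, 1,0.5,0.5,0,45, 1,0.5,0.5,0,40, 1,0.5,0.5,0,36, 1,0.5,0.5,0,32, 1,0.5,0.5,0,29, 1,0.5,0.5,0,26, 1,0.5,0.5,0,22, 1,0.5,0.5,0,18, 1,0.5,0.5,0,18, 1,0.5,0.5,0,18]'
python3 - <<'E'
from h import *
go(657.8,112.6,340,88.5)
E
```

```text
clock: 31.32
eef_pos: [465.5, -134.9, 221.0]
tool_rot: [3.141, 0.0, 1.573]
force: [1.2, 1.0, 5.4]
width: 28.3
t31.3 pos [ 465.5 -134.9  221. ] rot [179.9   0.   90.1] F [1.2 1.  5.4] w 28.3 -> shift [ 247.1  192.9 -118.9] turn 1.6
```

```bash
python3 -m jog '[0,0,-2,0,18, 0,0,-6,0,18, 0,0,-14,0,18, 0,0,-26,0,18, 0,0,-41,0,18, 0,0,-58,0,18, 0,0,-75,0,18, 0,0,-90,0,18, 0,0,-103,0,18, 0,0,-113,0,18, 0,0,-119,0,18, 0,0,-120,0,18, 0,0,-120,0,18, 0,0,-120,0,18]'; python3 -c "
from h import *
go(657.8,112.6,340,88.5)"
```

```text
clock: 32.48
eef_pos: [464.8, -134.7, 340.2]
tool_rot: [-3.14, -0.0, 1.573]
force: [-0.5, -0.2, -4.4]
width: 28.5
t32.5 pos [ 464.8 -134.7  340.2] rot [-179.9   -0.    90.1] F [-0.5 -0.2 -4.4] w 28.5 -> shift [2.469e+02 1.934e+02 1.000e-01] turn 1.6
```

```bash
python3 -m jog '[4,3,0,0,18, 12,9,0,0,18, 24,19,0,0,18, 40,31,0,0,18, 58,45,0,0,18, 77,60,0,1,18, 96,75,0,1,18, 115,90,0,1,18, 134,105,0,1,18, 153,120,0,1,18, 172,135,0,1,18, 190,149,0,1,18, 206,161,0,1,18, 220,172,0,1.5,18, 231,181,0,1.5,18, 239,187,0,1.5,18, 244,191,0,1.5,18, 247,193.5,0,1.5,18, 247,193.5,0,1.5,18, 247,193.5,0,1.5,18]'; python3 -m jog '[0,0,0,0,18, 0,0,0,0,18, 0,0,0,0,18]'
python3 - <<'E'
from h import *
go(657.8,112.6,225,88.5)
for n in("scene","top"):
    im,d=get_image(n);cv2.imwrite("pics/p4%s.png"%n,im);np.save("p4%s.npy"%n,d)
foot("p4",129,(657.8,112.6))
E
```

```text
clock: 34.15
eef_pos: [658.0, 111.9, 340.5]
tool_rot: [-3.141, 0.001, 1.546]
force: [-0.1, -0.3, -2.8]
width: 28.3
clock: 34.4
eef_pos: [658.1, 111.8, 340.9]
tool_rot: [-3.141, 0.0, 1.545]
force: [0.4, -0.7, -2.8]
width: 28.5
t34.4 pos [658.1 111.8 340.9] rot [-180.     0.    88.5] F [ 0.4 -0.7 -2.8] w 28.5 -> shift [  0.8  -0.3 115.9] turn 0.0
scene foot side fit [656.7 110.4] 121 0.38
scene extent [512.2  60.8] [956. 240.] z [ -0.5 139.4 144.1] 672
top foot side fit [658.6 112.8] 71 0.41
top extent [390.1 -24.7] [743.7 159.7] z [ -0.6 139.4 141.6] 451
```

View pics/p4scene.png

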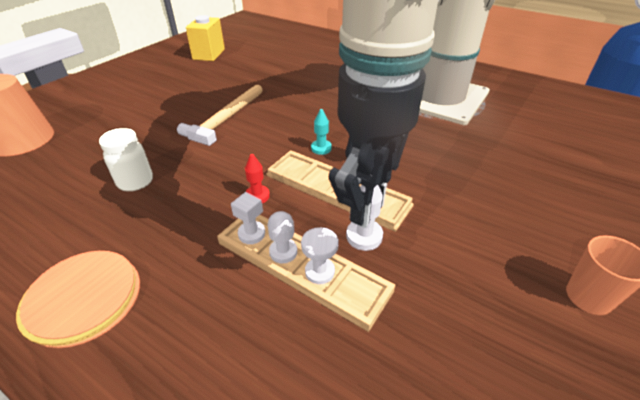

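```bash
python3 -m jog '[0.5,0,3,0,18, 0.5,0,10,0,18, 0.5,0,22,0,18, 0.5,0,37,0,18, 0.5,0,54,0,18, 0.5,0,71,0,18, 0.5,0,86,0,18, 0.5,0,98,0,18, 0.5,0,107,0,18, 0.5,0,112,0,18, 0.5,0,114,0,18, 0.5,0,115,0,18, 0.5,0,116,0,18, 0.5,0,116,0,18]'; python3 -c "
from h import *
go(657.8,112.6,221,88.5)"
```

```text
clock: 35.67
eef_pos: [658.6, 113.0, 225.3]
tool_rot: [3.14, -0.0, 1.546]
force: [0.3, 0.3, -2.5]
width: 28.4
t35.7 pos [658.6 113.  225.3] rot [179.9  -0.   88.6] F [ 0.3  0.3 -2.5] w 28.4 -> shift [-0.4 -0.8  4.3] turn 0.1
```

```bash
python3 -m jog '[0,-0.5,1,0,18, 0,-0.5,2,0,18, 0,-0.5,2.5,0,18, 0,-0.5,3,0,18, 0,-0.5,3.5,0,18, 0,-0.5,4,0,18, 0,-0.5,4,0,18]'; python3 -c "
from h import *
go(657.8,112.6,221,88.6)"
```

```text
clock: 36.25
eef_pos: [657.8, 113.1, 221.1]
tool_rot: [3.141, -0.0, 1.546]
force: [0.3, 0.2, 1.0]
width: 28.3
t36.2 pos [657.8 113.1 221.1] rot [180.   -0.   88.6] F [0.3 0.2 1. ] w 28.3 -> shift [-0.5 -0.   0.1] turn 0.0
```

Floor contact is felt (−2.5 → +1.0 N). I release and retreat, then move away to clear the view.

```bash
python3 -m jog '[0,0,0,0,18, 0,0,0,0,29, 0,0,0,0,32, 0,0,0,0,37, 0,0,0,0,44, 0,0,0,0,52, 0,0,0,0,60, 0,0,0,0,60, 0,0,-6,0,60, 0,0,-20,0,60, 0,0,-40,0,60, 0,0,-62,0,60, 0,0,-84,0,60, 0,0,-106,0,70, 0,0,-122,0,80, 0,0,-130,0,85, 0,0,-132,0,85, 0,0,-132,0,85]'; python3 -m jog '[2,-5,0,0,85, 10,-15,0,0,85, 25,-35,0,0,85, 45,-55,0,0,85, 65,-75,0,0,85, 90,-95,0,0,85, 110,-115,0,0,85, 130,-135,0,0,85, 145,-145,0,0,85, 150,-150,0,0,85, 150,-150,0,0,85, 150,-150,0,0,85]'
python3 - <<'E'
from h import *
go(657.8,112.6,221,88.6)
for n in("scene","top"):
    im,d=get_image(n);cv2.imwrite("pics/f%s.png"%n,im);np.save("f%s.npy"%n,d)
for c in((652.2,-91.4),(654.1,-23.4),(655.9,44.6),(657.8,112.6)): foot("f",10,c)
E
```

```text
clock: 37.75
eef_pos: [657.7, 113.1, 353.5]
tool_rot: [3.141, -0.0, 1.546]
force: [-0.0, 0.5, -0.5]
width: 85.1
clock: 38.75
eef_pos: [511.6, 265.9, 352.2]
tool_rot: [-3.141, 0.001, 1.546]
force: [0.3, 0.1, -0.0]
width: 84.8
t38.8 pos [511.6 265.9 352.2] rot [-1.80e+02  1.00e-01  8.86e+01] F [ 0.3  0.1 -0. ] w 84.8 -> shift [-149.4  149.9  131.4] turn -0.0
scene foot side fit [650.3 -92.5] 86 0.64
scene extent [ 623.6 -109.8] [956. 240.] z [ 9.3 19.4 25.2] 412
top foot side fit [652.3 -91.4] 46 1.51
top extent [ 390.1 -114.1] [661.7 -24.7] z [ 8.9 19.5 63.3] 280
scene foot side fit [653.3 -24.9] 83 0.62
scene extent [626.8 -43.5] [956. 240.] z [ 9.  19.5 24.8] 452
top foot side fit [655.1 -23.5] 41 1.14
top extent [632.1 -47.2] [665.2  -4.1] z [ 8.6 19.6 22.5] 284
scene foot side fit [655.   44.2] 90 0.58
scene extent [628.   25.6] [677.9  68.6] z [ 9.1 19.4 24.8] 503
top foot side fit [656.7  46. ] 45 0.87
top extent [390.1 -24.7] [666.6  64.6] z [ 9.3 19.5 22.5] 268
scene foot side fit [656.7 111.8] 89 0.78
scene extent [629.4  92. ] [956. 240.] z [ 9.4 19.4 26.3] 580
top foot side fit [658.6 113.9] 53 1.14
top extent [636.1  90.7] [679.8 133.7] z [ 9.2 19.6 22.2] 361
```

View pics/fscene.png

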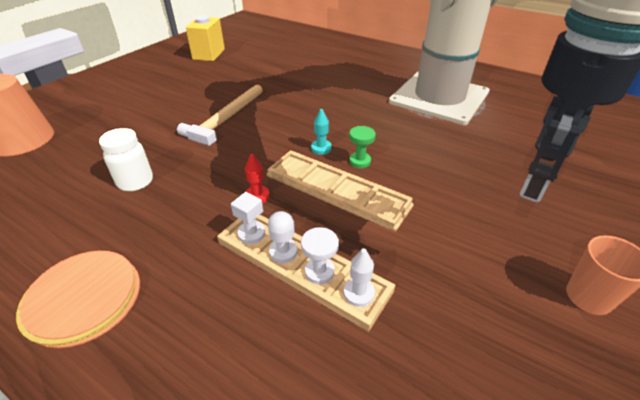

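View pics/ftop.png

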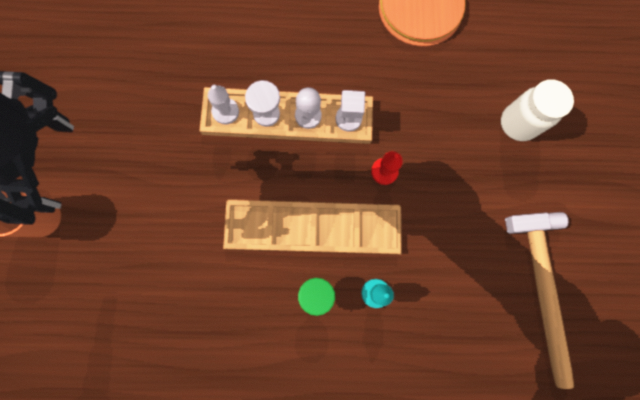

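All four stakes stand in the far tray: the top view shows, left to right, pointed (222,103), mushroom (263,100), domed (308,107) and square (352,110). The old tray is empty, and the jar, hammer, beaker and look-alikes are unmoved. The arm is clear, so I hand the job in.

```bash
python3 -c "
from cell import *
print(finish_job())"
```

```text
the job is handed in; nothing more can be done
None
```

I moved the four stakes one by one from the nearer tray to the farther one. Seen from the robot, the row now reads pointed, mushroom, domed, square from left to right, the reverse of the start. I handed it in at about 39 s, with the arm well clear.

- **Position:** the last pictures show every stake upright. By my circle fits each foot centre lies within about 2 mm of its bay's centre. The feet have about 8 mm of play on each side.
- **Standing on the floor:** the feet's upper faces read about 19.5 mm above the bench, against the 20 mm expected for a foot flat on the bay floor.
- **Other things:** the jar, the hammer, the beaker and the red, turquoise and green look-alikes look unmoved. I judged that by eye from the pictures; the gripper hides part of the beaker in the last top view, but the scene view shows it in place.
- **Forces:** the wrist force stayed under about 6 N at every reading I took, all at rest at the end of a move.
- **Disagreements:** the two cameras differed by 1 to 2 mm, which is within their stated calibration. The finger width read about 1.5 to 2 mm under the nominal size on the round heads, but none slipped.

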